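# Seat the tapered probe head in the sprung test socket

## Robot

A 6-joint arm with a two-finger parallel gripper is mounted at the origin on the work surface. World frame = base frame: x ahead of the robot, y to its left, z up, the work surface at z = 0. Lengths are in m, angles in degrees, forces in N, time in s.
With the tool pointing down it reaches from about 0.325 to 0.85 m from the base axis. Payload 15.5 kg.
Tool frame: the origin (TCP) lies midway between the tips of the shut fingers; the grasp point (between the pads) lies 19 mm behind it; z points along the fingers, y is the line along which they close (so a half turn about z gives the same grasp; the last joint's range is limited). The gripper opens to 91 mm and grips with 3 to 60 N. Pads are 32 mm wide; open, the fingers measure 118 mm over their backs; the gripper's body (76 mm by 178 mm) begins 60 mm behind the grasp point.
Start: joints at [-80.014, 28.281, 77.091, -0, 74.628, -5.472], TCP at [0.167, -0.602, 0.214] pointing down, gripper open.
Joint ranges: [-166.48, 166.48], [-47.26, 123.95], [12.59, 153.08], [-70.14, 250.14], [6.76, 159.57], [-176.63, 176.63]. Speed limits (degrees/s): [108.29, 108.29, 147.25, 172.46, 172.46, 172.46].

## Interface

Orientations are given as a 3x3 rotation matrix whose columns are the frame's x, y, z axes.
In Python, from bench import ctrl gives the robot as it stands. The module is installed in compiled form; this text tells all that it offers. Calls block until the motion is done:
- ctrl.goto(position, orientation): joint-space move of the TCP to a pose.
- ctrl.move_l(position, vel=0.15, ori=None, contact_N=None): straight line of the TCP; ori=None keeps the orientation; vel is the mean speed in m/s. With contact_N (N) it stops when the force on the tool has changed by that much, and returns True; else False.
- ctrl.movej(angles): joint-space move.
- ctrl.command_gripper(opening): opening from 0.0 (shut) to 1.0 (fully open); the grip force is fixed at half the most; returns when the fingers have stopped.
- ctrl.sleep(seconds).
- ctrl.ik(position, orientation): joint angles nearest the present ones, or None.
- ctrl.read_camera(name): name is "scene" or "top" or "wrist"; returns the picture (400x640x3 uint8, blue, green, red); there is no depth.
- ctrl.camera_params(name): a dict with "fx", "fy", "cx", "cy" (pixels), "pose" (4x4, takes a point from camera to world coordinates); the wrist camera has in their place "T_tool_cam" (4x4, takes a point from camera to tool coordinates, whose origin is the TCP and whose axes are the flange's). Camera axes: x right, y up, looking along -z (the intrinsics and any distortion apply to the point x, -y, -z); pixel columns grow to the right and rows downward; lengths in m; the calibration is good to about 2 mm. A picture is of the moment at which its call begins: read the wrist's pose just before it. camera_params takes no time and is no camera call.
A pose or a line that the arm cannot do raises ctrl.MotionError and nothing moves.
- ctrl.sign_off(): hands the job in; it is judged then, once.
Readings, each from a call of its own:
- ctrl.current_t(): time.
- ctrl.current_q(): joint angles.
- ctrl.current_dq(): joint speeds.
- ctrl.current_effort(): joint torques, N m.
- ctrl.current_tool_pos(): TCP position.
- ctrl.current_eef_rot(): TCP orientation.
- ctrl.current_contact_force(): force on the tool from outside, world axes, zero at the start.
- ctrl.current_wrist_torque(): the same for the moment, N m.
- ctrl.current_grip_width(): opening from 0.0 (shut) to 1.0 (fully open).
- ctrl.current_grasp_force(): force on a finger pad.
Only numpy, scipy, OpenCV 4.12 (cv2) and the standard library are available. Lean on these libraries where they do the work, as an engineer would, in place of code of your own. Each camera call takes 0.05 s, during which the arm holds its last target. There are 200 camera calls.

## Task

Pick up the larger of the two black tapered probe heads by its stem and lower it nose-down, still held, well into the tapered brass socket of the aluminium test rig, until it just sits in the taper; then let go so that it rests there upright. Be gentle so that it does not wedge: the socket is on a spring and must never be pushed down by more than 8 mm. Leave the smaller head standing where it is.

Things in the scene. Friction and masses are not known exactly. Their poses are not given: they have to be found in the camera images.
- probe_large: Larger black probe head, 112 mm tall, about 0.24 kg, standing on its flat nose. Round: a cone 32 mm in diameter at the nose, 65 mm at 55 mm up; a flange 70 mm in diameter from 55 to 61 mm; a straight steel stem 24 mm in diameter from 61 to 112 mm, to grip. Origin: centre of the nose's underside; z up along the stem; yaw has no meaning.
- probe_small: Smaller black probe head, the wrong one, 75 mm tall, 0.10 kg: cone of 26 mm diameter at the nose, 41 mm at 30 mm up; flange of 46 mm to 36 mm up; steel stem of 20 mm diameter to the top. Stands loose on its nose, at least 100 mm centre to centre from the larger head; they swap places at random. Origin: centre of the nose's underside; z up.
- socket_mouth (a point): Centre of the brass socket's mouth, in its rim plane, 88 mm above the counter, 12 mm above the rig's 160 x 150 mm top plate; z up. Inside, the cone narrows from 59 mm diameter to 35 mm at its open end 40 mm down, free below. The larger head sits home with its nose 45 mm below the mouth, flange 10 mm above the rim. The rig is fixed, placed anew each time; the point moves with the socket.
- socket (a joint): How far the socket is pushed down against its spring, m: 0 = fully up (start), 0.014 = bottomed. It stays up under the head's weight, begins to yield at about 4 N (the head's weight included) and then takes about 1 N more for each mm.
There are look-alikes about, which are no part of the job. What is shaped like the probe_large but blue or turquoise is not meant.

How it is judged:
By the outcome, as a careful person would: the job done as asked, in the order asked, and still so for the second after the job is handed in, with the robot touching nothing.
It also fails if it takes over 35 s, if anything falls off the work surface, if the arm or the gripper's body presses on something with over 40 N, if the wrist force passes 120 N, or if a joint passes its speed limit or range.

## Working session

There is one attempt and no reset: what is moved stays moved. The work goes in short steps, each a Python script; the robot and the scene stay as the last script left them, time stands still between calls to the robot, and variables do not carry over. Pictures are saved under pics/ and viewed, at most 10 in all, crops included, and the job is handed in when it is done.

```bash
mkdir -p pics
python3 - <<'E'
from bench import ctrl
import cv2,numpy as np
for n in("scene","top"):
    cv2.imwrite(f"pics/{n}0.png",ctrl.read_camera(n))
    p=ctrl.camera_params(n);print(n,{k:(np.round(v,3).tolist()) for k,v in p.items()})
p=ctrl.camera_params("wrist");print({k:(np.round(v,3).tolist()) for k,v in p.items()})
print(ctrl.current_t(),ctrl.current_eef_rot())
E
```

```text
scene {'fx': 415.027, 'fy': 415.027, 'cx': 317.436, 'cy': 201.981, 'pose': [[-0.892, -0.282, 0.354, 0.871], [0.452, -0.571, 0.685, 0.609], [0.009, 0.771, 0.637, 0.736], [0.0, 0.0, 0.0, 1.0]]}
top {'fx': 406.633, 'fy': 406.633, 'cx': 322.293, 'cy': 197.209, 'pose': [[0.024, 0.989, -0.145, 0.394], [-0.999, 0.02, -0.026, -0.106], [-0.023, 0.145, 0.989, 0.873], [0.0, 0.0, 0.0, 1.0]]}
{'fx': 312.705, 'fy': 312.705, 'cx': 318.22, 'cy': 198.609, 'T_tool_cam': [[0.0, 0.957, 0.291, 0.083], [1.0, -0.0, -0.0, 0.001], [-0.0, 0.291, -0.957, -0.17], [0.0, 0.0, 0.0, 1.0]]}
0.1 [[ 9.63826637e-01  2.66529886e-01 -1.85073718e-04]
 [ 2.66529931e-01 -9.63826062e-01  1.05796381e-03]
 [ 1.03600101e-04 -1.06902138e-03 -9.99999423e-01]]
```

View pics/scene0.png

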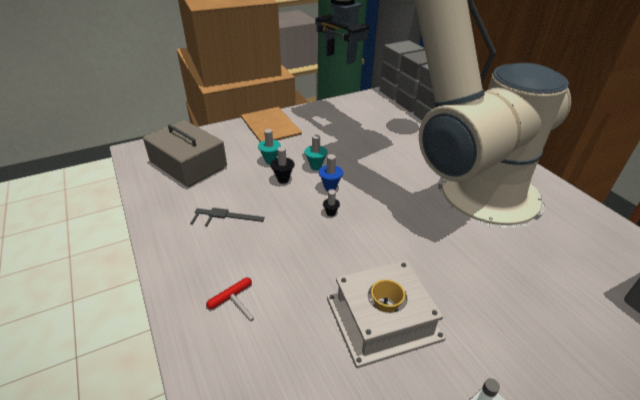

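View pics/top0.png

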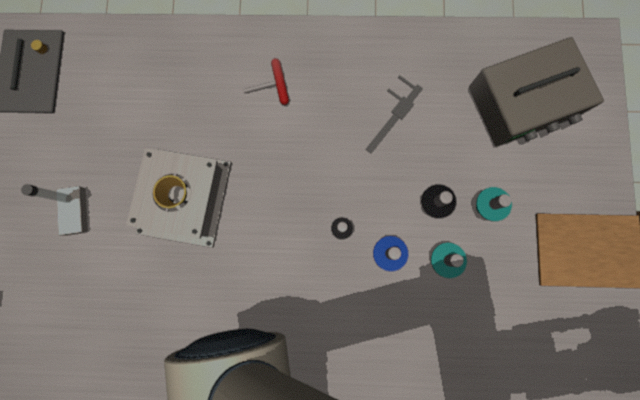

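Candidates for the head in the top view: black (438,201), small black (342,228), turquoise (494,204) and (449,260), blue (391,253). Black at (438,201) fits, since it is black and the larger of the two black ones. The brass socket is at (170,192). I'll confirm with a crop and measure.

```bash
cat > h.py <<'E'
import cv2,numpy as np
from bench import ctrl
def ray(p,uv,T=None):
    T=np.array(p["pose"] if T is None else T)
    d=T[:3,:3]@np.array([(uv[0]-p["cx"])/p["fx"],-(uv[1]-p["cy"])/p["fy"],-1]);return T[:3,3],d
def onplane(p,uv,z,T=None):
    o,d=ray(p,uv,T);return o+d*(z-o[2])/d[2]
def wristT():
    T=np.eye(4);T[:3,:3]=ctrl.current_eef_rot();T[:3,3]=ctrl.current_tool_pos()
    return T@np.array(ctrl.camera_params("wrist")["T_tool_cam"])
def blobs(m,amin=30):
    n,l,s,c=cv2.connectedComponentsWithStats(m.astype(np.uint8))
    return [(s[i],c[i],l==i) for i in range(1,n) if s[i][4]>=amin]
def hull_center(mask):
    pts=cv2.findNonZero(mask.astype(np.uint8));h=cv2.convexHull(pts)
    return cv2.fitEllipse(h)
E
python3 - <<'E'
from h import *
a=cv2.imread("pics/top0.png");s=cv2.imread("pics/scene0.png")
pt=ctrl.camera_params("top");ps=ctrl.camera_params("scene")
hsv=cv2.cvtColor(a,cv2.COLOR_BGR2HSV)
m=(a.max(2)<45); 
for st,c,mm in blobs(m,80):
    if 300<c[0]<480 and 150<c[1]<280: print("dark",st,c); e=hull_center(mm);print(e,onplane(pt,e[0],.061),onplane(pt,e[0],.036))
m=cv2.inRange(hsv,(12,110,60),(32,255,255))>0
for st,c,mm in blobs(m,80):
    if 100<c[0]<240 and 130<c[1]<250: e=hull_center(mm);print("brass",st,e,onplane(pt,e[0],.088))
hs=cv2.cvtColor(s,cv2.COLOR_BGR2HSV);m=cv2.inRange(hs,(12,110,60),(32,255,255))>0
for st,c,mm in blobs(m,80):
    if 350<c[0]<430 and 260<c[1]<330: e=hull_center(mm);print("brassS",st,e,onplane(ps,e[0],.088))
crop=lambda im,x,y,w,h,f:cv2.resize(im[y:y+h,x:x+w],None,fx=f,fy=f,interpolation=cv2.INTER_CUBIC)
A=crop(a,320,170,200,120,4)[:, :800]; 
B=np.hstack([crop(a,120,140,120,110,2.),crop(s,360,265,70,55,4),crop(s,240,120,70,55,4)])[:,:800]
cv2.imwrite("pics/c1.png",np.vstack([A[:360],np.pad(B,((0,0),(0,800-B.shape[1]),(0,0)))]) )
E
```

```text
dark [421 185  35  33 659] [436.3292868  201.74506829]
((438.08099365234375, 200.9572296142578), (32.172210693359375, 33.85883331298828), 95.05524444580078) [ 0.50952267 -0.31592395  0.061     ] [ 0.51309544 -0.32240312  0.036     ]
dark [332 219  20  19 193] [341.62176166 228.60621762]
((341.6475524902344, 227.8155059814453), (19.473102569580078, 19.917720794677734), 115.4193344116211) [ 0.45149377 -0.12402242  0.061     ] [ 0.45327886 -0.12458976  0.036     ]
brass [153 175  33  33 620] ((169.40615844726562, 191.45779418945312), (32.22372817993164, 33.70763397216797), 55.7629280090332) [0.51367654 0.21710105 0.088     ]
brassS [371 280  34  32 758] ((387.08880615234375, 295.02801513671875), (31.720415115356445, 34.468692779541016), 107.43843078613281) [0.51803265 0.22327536 0.088     ]
```

View pics/c1.png

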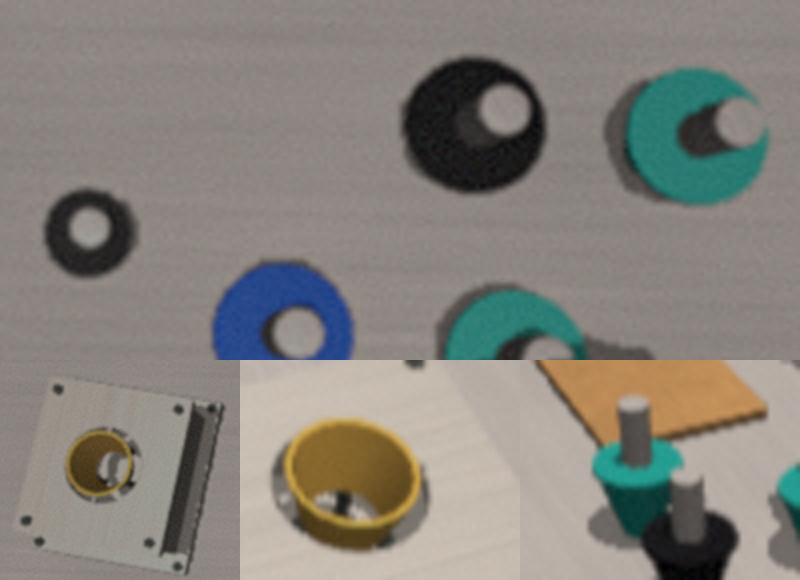

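The crop confirms it. Black at (438,201) is the large head: large flange, teal neighbours clear of it. The small black one is at (342,228), and the socket is empty. Next I'll look from near with the wrist camera.

Run:
```python
from h import *
R=np.diag([1.,-1,-1])
ctrl.goto([.49,-.316,.26],R)
print(ctrl.current_t(),ctrl.current_tool_pos(),ctrl.current_q())
T=wristT();w=ctrl.read_camera("wrist");p=ctrl.camera_params("wrist");cv2.imwrite("pics/w1.png",w)
np.save("T1.npy",T)
for st,c,mm in blobs(w.max(2)<45,400):
    e=hull_center(mm);print(st,e,onplane(p,e[0],.061,T))
```

```text
1.7 [ 0.48958224 -0.31668211  0.25985401] [-3.87564207e+01  2.25285342e+01  7.94872211e+01 -1.15348438e-02
  7.79946089e+01  5.12776444e+01]
[ 417    0   45   47 1384] ((437.93243408203125, 20.576250076293945), (42.071895599365234, 57.719764709472656), 153.3843231201172) [ 0.65637206 -0.44368289  0.061     ]
[ 296  129   52   56 1454] ((322.46826171875, 154.81185913085938), (47.03392028808594, 58.73351287841797), 145.26670837402344) [ 0.51486528 -0.3227373   0.061     ]
[156 181  37  34 683] ((174.2224578857422, 197.05093383789062), (33.715980529785156, 37.54628372192383), 83.56556701660156) [ 0.46276249 -0.14025383  0.061     ]
[616 198  24  48 522] ((631.9696044921875, 222.96226501464844), (33.21464157104492, 47.49065017700195), 179.02032470703125) [ 0.42829951 -0.71438968  0.061     ]
[    0   221   640   179 76165] ((341.73980712890625, 332.2539367675781), (235.45680236816406, 774.0380859375), 88.396240234375) [ 0.262417   -0.35098008  0.061     ]
```

View pics/w1.png

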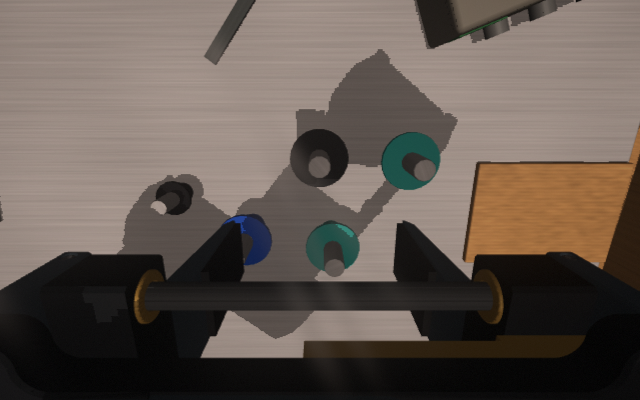

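The black head is at (319,158), stem top at (319,166), clear of the fingers. Next I'll refine from these features.

Run:
```python
from h import *
w=cv2.imread("pics/w1.png");T=np.load("T1.npy");p=ctrl.camera_params("wrist")
r=w[120:200,280:356];g=cv2.cvtColor(r,cv2.COLOR_BGR2GRAY)
for th in(50,60,70):
    for st,c,mm in blobs(g<th,800):
        e=hull_center(mm);uv=np.array(e[0])+[280,120];print("flange",th,uv,e[1],onplane(p,uv,.061,T))
sub=np.zeros_like(g);sub[32:62,24:54]=1
for th in(75,85):
    for st,c,mm in blobs((g>th)&(sub>0),100):
        e=hull_center(mm);uv=np.array(e[0])+[280,120];print("stem",st,uv,e[1],onplane(p,uv,.112,T))
a=cv2.imread("pics/top0.png");pt=ctrl.camera_params("top");g=cv2.cvtColor(a,cv2.COLOR_BGR2GRAY)
m=np.zeros(g.shape,bool);m[186:212,436:456]=1
for st,c,mm in blobs((g>100)&m,20): e=hull_center(mm);print("top stem",st,e,onplane(pt,e[0],.112))
```

```text
flange 50 [320.01267242 156.753479  ] (54.62431335449219, 57.86890411376953) [ 0.51255814 -0.31983359  0.061     ]
flange 60 [319.15665817 157.40538025] (57.41483688354492, 58.13465881347656) [ 0.51178165 -0.31881887  0.061     ]
flange 70 [318.93371964 157.36196899] (57.94129180908203, 58.56689453125) [ 0.51183353 -0.31855432  0.061     ]
stem [ 29  37  21  21 352] [319.0368042  166.81138992] (20.75385093688965, 20.991580963134766) [ 0.51050527 -0.31853998  0.112     ]
stem [ 29  37  20  20 324] [318.7761116  166.83608246] (20.051074981689453, 20.158288955688477) [ 0.51047955 -0.31827102  0.112     ]Traceback (most recent call last):
  File "<stdin>", line 13, in <module>
  File "h.py", line 16, in hull_center
    return cv2.fitEllipse(h)
           ~~~~~~~~~~~~~~^^^
cv2.error: OpenCV(4.12.0) /io/opencv/modules/imgproc/src/shapedescr.cpp:361: error: (-201:Incorrect size of input array) There should be at least 5 points to fit the ellipse in function 'fitEllipseNoDirect'
```

Run:
```python
from h import *
R=np.diag([1.,-1,-1])
ctrl.goto([.511,-.3185,.16],R)
ctrl.move_l([.511,-.3185,.071],vel=.12,contact_N=6)
print(ctrl.current_tool_pos(),ctrl.current_contact_force())
ctrl.command_gripper(0.0)
print(ctrl.current_grip_width(),ctrl.current_grasp_force(),ctrl.current_tool_pos())
ctrl.move_l([.511,-.3185,.27],vel=.15)
ctrl.goto([.43,.217,.27],R);ctrl.sleep(.2)
print(ctrl.current_t(),ctrl.current_tool_pos(),ctrl.current_grip_width(),ctrl.current_contact_force())
T=wristT();np.save("T2.npy",T);w=ctrl.read_camera("wrist");cv2.imwrite("pics/w2.png",w)
p=ctrl.camera_params("wrist");hsv=cv2.cvtColor(w,cv2.COLOR_BGR2HSV)
for st,c,mm in blobs(cv2.inRange(hsv,(12,110,60),(32,255,255))>0,150):
    e=hull_center(mm);print("brass",st,e,onplane(p,e[0],.088,T))
```

```text
[ 0.51147252 -0.3189104   0.07195349] [-0.56020162 -0.54584663  0.03157765]
0.2611100050382467 29.975963830947876 [ 0.51094147 -0.31847457  0.07091897]
7.8 [0.43032934 0.21657222 0.26995156] 0.25758588902667584 [ 0.09159109 -0.96228859 -1.90219189]
brass [ 286   71   62   64 2189] ((316.4693908691406, 102.05596160888672), (60.912147521972656, 63.654666900634766), 172.91697692871094) [0.51526422 0.21737918 0.088     ]
```

View pics/w2.png

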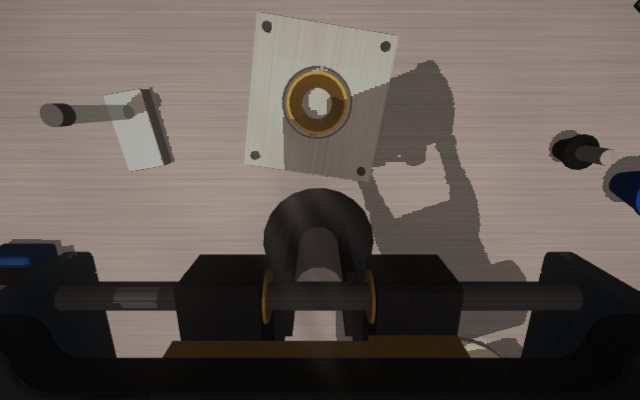

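The wrist view shows the head held upright between the fingers: flange x 264–373, leading edge at row 188. The socket mouth is at (317,103) and empty. I'll compute the head's offset in the tool, with the same camera.

Run:
```python
from h import *
w=cv2.imread("pics/w2.png");T=np.load("T2.npy");p=ctrl.camera_params("wrist")
t=np.array([.43033,.21657,.26995])
for th in (45,60):
    m=(cv2.cvtColor(w,cv2.COLOR_BGR2GRAY)<th)[:250]
    rows=[r for r in range(170,250) if m[r,300:340].sum()>15];top=rows[0]
    r=239;xs=np.where(m[r,255:385])[0]+255
    print(th,top,xs.min(),xs.max())
    for u in [(318.5,top)]: print("edge x",onplane(p,u,.26,T)-t-[.035,0,0])
    print("y mid",onplane(p,((xs.min()+xs.max())/2,r),.26,T)-t, onplane(p,(xs.min(),r),.26,T)[1]-onplane(p,(xs.max(),r),.26,T)[1])
hsv=cv2.cvtColor(w,cv2.COLOR_BGR2HSV)
for lo in((10,90,30),(10,110,40)):
  for st,c,mm in blobs(cv2.inRange(hsv,lo,(35,255,255))[:180,200:420]>0,150):
    e=hull_center(mm);uv=np.array(e[0])+[200,0];print("brass",st,uv,e[1],onplane(p,uv,.088,T))
```

```text
45 190 264 372
edge x [-0.00098186 -0.00116978 -0.00995   ]
y mid [ 0.00215185 -0.00084179 -0.00995   ] 0.06775584251469174
60 189 264 372
edge x [-0.00036288 -0.00117006 -0.00995   ]
y mid [ 0.00215185 -0.00084179 -0.00995   ] 0.06775584251469174
brass [  86   71   62   64 2379] [316.55649567 102.13020325] (61.53635025024414, 63.85935592651367) [0.51518778 0.21728559 0.088     ]
brass [  86   71   62   64 2307] [316.46938324 102.05596161] (60.912147521972656, 63.654666900634766) [0.51526422 0.21737919 0.088     ]
```

Run:
```python
from h import *
R=np.diag([1.,-1,-1]);x,y=.516,.2184
ctrl.goto([x,y,.22],R)
print(ctrl.move_l([x,y,.128],vel=.07,contact_N=3),ctrl.current_tool_pos());ctrl.sleep(.3)
f0=ctrl.current_contact_force();print(f0)
print(ctrl.move_l([x,y,.113],vel=.01,contact_N=1.5));
for i in range(3):
    ctrl.sleep(.1);print(ctrl.current_tool_pos(),ctrl.current_contact_force()-f0,ctrl.current_wrist_torque())
print(ctrl.current_t())
```

```text
False [0.51625912 0.21845728 0.1283981 ]
[ 0.65558841  0.20484496 -1.35839741]
True
[0.5152406  0.21819384 0.11595861] [-0.39108678 -0.29646022 -0.30288381] [ 0.00923544  0.0482855  -0.01592006]
[0.51526065 0.21816979 0.11595679] [-0.51275879  0.33428195 -0.76860804] [0.01779868 0.00043051 0.00143953]
[0.51530691 0.21816665 0.1159904 ] [-0.53575883  0.14103019 -1.35473671] [ 0.01052254  0.01672729 -0.03696072]
11.4583
```

Run:
```python
from h import *
F=lambda:np.mean([(ctrl.sleep(.02),ctrl.current_contact_force())[1] for _ in range(12)],0)
print(F())
x,y=ctrl.current_tool_pos()[:2]
for z in (.115,.114,.113,.112):
    c=ctrl.move_l([.516,.2184,z],vel=.008,contact_N=2.5)
    f=F();print(z,c,ctrl.current_tool_pos(),f.round(2))
    if f[2]>0.3: break
print(ctrl.current_t())
w=ctrl.read_camera("scene");cv2.imwrite("pics/s2.png",cv2.resize(w[200:350,310:470],None,fx=4,fy=4))
```

```text
[-0.37475071 -0.00681149 -2.04781147]
0.115 True [0.51516709 0.2180982  0.11468709] [-0.09 -0.17 -1.63]
0.114 True [0.5152404  0.21814335 0.11366089] [-0.02 -0.09  2.38]
12.475
```

View pics/s2.png

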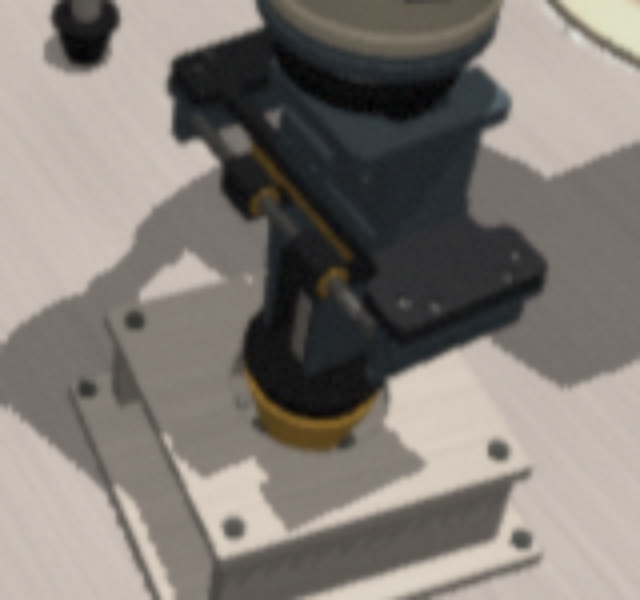

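The head is seated: the socket carries it at the expected height, with lateral force near zero. Release.

Run:
```python
from h import *
x,y,z=ctrl.current_tool_pos()
ctrl.command_gripper(0.6);print(ctrl.current_grip_width(),ctrl.current_contact_force())
ctrl.move_l([x,y,.26],vel=.1)
ctrl.goto([.43,.217,.27],np.diag([1.,-1,-1]));ctrl.sleep(.2)
print(ctrl.current_t())
T=wristT();p=ctrl.camera_params("wrist");w=ctrl.read_camera("wrist");s=ctrl.read_camera("scene")
cv2.imwrite("pics/f.png",np.hstack([cv2.resize(s[230:370,310:460],None,fx=2.6,fy=2.6),cv2.resize(w[20:160,240:390],None,fx=2.6,fy=2.6)]))
```

```text
0.6039095783960851 [ 0.622085   -1.47012576 -0.70319772]
15.425
```

View pics/f.png

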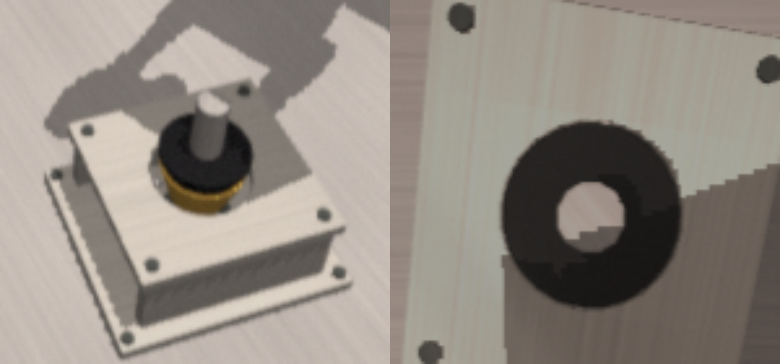

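The head stands upright in the brass socket (flange at about (205,150) in the left crop), with the stem centred in the flange in the wrist view on the right. The robot is clear of it.

```bash
python3 -c "
from bench import ctrl
print(ctrl.sign_off())"
```

```text
the job is handed in; nothing more can be done
None
```

The larger black probe head is released and standing upright in the brass socket, lowered with about 4 N total load on the socket at most as read at the wrist; the smaller head was not touched, and the job was handed in at about 15.5 s.

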